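Let the draw winch back to its stop

TASK

The silversmith has finished a draw on the red-handled winch: lift its holding pawl right up out of the teeth so that it stays up, then turn the red handle backwards (clockwise seen from above) until the crank arm is home against the green stop pin, and leave it there with the pawl still up. Leave the blue winch as it is.

Things in the scene. Friction and masses are not known exactly. Their poses are not given: they have to be found in the camera images.
- red_winch: red-handled draw winch bolted to the bench: grey base plate 275 x 190 mm, brass drum, 148 mm steel disc with saw teeth on top (tips 51 mm above the bench). Origin: on the bench, on the drum's upright axis; z up; -x points to the pawl. A green stop pin, 60 mm high, stands 90 mm from the axis towards -y; the crank arm rests on it when home. The blue winch differs only in colour.
- red_wheel (a joint): angle of the disc, drum and handle, rad: 0 = home, crank arm at the green pin; grows counter-clockwise seen from above (winding). Turning back is clockwise; the lowered pawl blocks that within one tooth (20 degrees). Turns at 0.06 N m, stays where left. At 0 the handle lies at -80 degrees in the winch's frame (0 = its +x, counter-clockwise positive).
- red_handle (a point): the red crank handle, an upright round grip 20 to 22 mm thick, turning with the disc, 45 mm from the axis; it stands from 57 to 105 mm above the bench, this point in its middle at 85 mm. The crank arm lies just under it, 51 to 57 mm above the bench.
- red_pawl (a joint): angle of the holding pawl, rad: 0 = down between the teeth (up to 0.15 when resting on a tooth), grows as it lifts up and away from the disc, stop at 1.3. Let go below about 0.8 it drops back; lifted beyond 1.0 it stays up. Lifting takes about 2 N. Hinge axis: level, along the winch's y, at winch x = -150 mm, 62 mm above the bench.
- red_bar (a point): the pawl's red lifting bar, level, round, 10 mm thick, along the winch's y, standing out to the +y side of the pawl. This point is the middle of the part to grip, at mid-thickness: with pawl angle 0 at winch x = -90, y = 36 mm, 85 mm above the bench. It moves on a circle of radius 64 mm about the hinge axis, to 126 mm high.
- blue_handle (a point): the same handle of the blue winch, 85 mm above the bench: leave it alone.
- blue_pawl (a joint): the same pawl angle of the blue winch, rad: leave it down.

How it is judged (in metres and radians):
On the way, in this order (a step that is already met when the one before it is completed fails the run):
1. the red winch's pawl is lifted clear of the teeth (value of joint red_pawl above 0.6 rad), for 0.2 s.
2. with the pawl up, the red crank is turned back to its stop (value of joint red_wheel below 0.17 rad and value of joint red_pawl above 0.6 rad), for 0.2 s.
At the end, for the whole second after the job is handed in: The red winch's pawl stands lifted (above 0.6 rad), and its crank rests within 0.17 rad (10 degrees) of the green stop pin (all of step 2 and velocity of joint red_wheel between -0.1 and 0.1 rad/s); the robot touches nothing.
It fails at once if the blue winch's handle is moved by more than 20 mm or its pawl lifted (distance of blue_handle from where it was at the start of the episode above 0.02 m or value of joint blue_pawl above 0.5 rad).
It also fails if it takes over 48 s, if anything falls off the work surface, if the arm or the gripper's body presses on something with over 40 N, if the wrist force passes 120 N, or if a joint passes its speed limit or range.

ROBOT

A 6-joint arm with a two-finger parallel gripper is mounted at the origin on the work surface. World frame = base frame: x ahead of the robot, y to its left, z up, the work surface at z = 0. Lengths are in m, angles in degrees, forces in N, time in s.
With the tool pointing down it reaches from about 0.25 to 0.725 m from the base axis. Payload 9.7 kg.
Tool frame: the origin (TCP) lies midway between the tips of the shut fingers; the grasp point (between the pads) lies 19 mm behind it (grip_point_offset is the distance from the TCP to the grasp point, in m); y points along the fingers, z is the direction in which the jaws open and shut, and the axes are right-handed (so a half turn about y gives the same grasp; the last joint's range is limited). The gripper opens to 85 mm and grips with 20 to 120 N. Pads are 22 mm wide; open, the fingers measure 114 mm over their backs; the gripper's body (76 mm by 85 mm) begins 54 mm behind the grasp point. The pads swing forward as they close: fully open they stand 13 mm farther back than shut.
Start: joints at [-64.4, 4.979, 10.078, 95.1, 0, 90], TCP at [0.238, -0.496, 0.231] pointing down, gripper open.
Joint ranges: [-179.16, 179.16], [-48.56, 103.87], [-65.8, 70.77], [-126.05, 130.52], [-82.76, 87.17], [-180, 180]. Speed limits (degrees/s): [127.2, 127.2, 147.25, 180, 180, 180].

INTERFACE

Orientations are given as [roll, pitch, yaw] about the fixed x, y, z axes, in that order (R = Rz(yaw) Ry(pitch) Rx(roll)).
In Python, from workcell import get_obs, camera, job_done, grip_point_offset gives the robot as it stands.
- The arm moves only by the tool move_arm, never from a script. Its argument "deltas" is a list that holds one entry, the list of rows, each a list of 4 numbers: the shift along the tool's x, y, z in m, then the turn about the tool's y in degrees. A call has 1 to 5 rows; each row is the pose to reach, as a shift and turn from the pose commanded when the call began, along the tool's axes at that moment; what a row does not reach only later rows make up. A row lasts 1/10 s, in which the tool goes at most 50 mm and 8.59 degrees, less where a joint would pass 70% of its speed; a pose out of reach is approached as far as the arm can. A call with a gripper value outside its range is refused whole. "claw" is the finger opening in m, from 0 to 0.0854, set as the call begins (left out, the last holds). The fingers move at their own pace and stop on an object; "newtons" is the grip in N (left out, the last holds). Time passes only in rows, so rows that repeat a pose let the fingers close. It gives the time, the measured TCP pose, the force and the opening at its end, in the units of the state.
- get_obs(): the state, without advancing time (a new reading comes with each control period).
- camera(name): name is "side" or "top" or "wrist"; returns a dict with "color" (384x512x3 uint8, blue, green, red), "range_z" (384x512 float32, m along the optical axis (not along the pixel's ray), 0 where there is no reading), "fx", "fy", "cx", "cy" (pixels), "k1" (the pictures are not rectified: a ray, as slopes to the right and down, at radius r is drawn at 1 + k1 r^2 times it, then the intrinsics apply), "T" (4x4, takes a point from camera to world coordinates). Camera axes: x right, y down, z forward; pixel columns grow to the right and rows downward; lengths in m; the calibration is good to about 2 mm. A picture is of the moment at which its call begins.
- job_done(): hands the job in, once; it reports no verdict.
The state is a dict: "time": time; "q": joint angles; "qd": joint speeds; "joint_efforts": joint torques, N m; "ee_pos": TCP position; "tcp_rot": TCP orientation; "wrist_force": force on the tool from outside, world axes, zero at the start; "torque": the same for the moment, N m; "opening": finger opening in m.
Only numpy, scipy, OpenCV 4.12 (cv2) and the standard library are available. Lean on these libraries where they do the work, as an engineer would, in place of code of your own. Each camera call takes 0.05 s, during which the arm holds its last target. There are 200 camera calls.

## Working session

There is one attempt and no reset: what is moved stays moved. The work goes in short steps, Python scripts to look and compute and a tool call to move; the robot and the scene stay as the last step left them, time stands still between calls to the robot, and variables do not carry over. Pictures are saved under pics/ and viewed, about 8 in all and at most 12, crops included, and the job is handed in when it is done.

Besides the shell and the picture viewer there is one more tool, called after "Request:" by a JSON object that holds its "fn" and its "kwargs". move_arm: Moves the arm, as the interface text tells. Its arguments: {"type":"object","properties":{"deltas":{"type":"array"},"claw":{"type":"number"},"newtons":{"type":"number"}},"required":["deltas"]}

```bash
mkdir -p pics
cat > h.py <<'E'
import numpy as np, cv2
from workcell import get_obs, camera, job_done, grip_point_offset
def rays(c,uv):
    uv=np.atleast_2d(np.array(uv,float)); K=np.array([[c['fx'],0,c['cx']],[0,c['fy'],c['cy']],[0,0,1.]])
    p=cv2.undistortPoints(uv[:,None],K,np.array([c['k1'],0,0,0,0.]))[:,0]
    # drawn = (1+k1 r^2)*slope -> standard radial model
    d=np.c_[p,np.ones(len(p))]; T=np.array(c['T']); return T[:3,3],d@T[:3,:3].T
def on_z(c,uv,z):
    o,d=rays(c,uv); return o+d*((z-o[2])/d[:,2])[:,None]
def cloud(c):
    H,W=c['range_z'].shape; v,u=np.mgrid[:H,:W]; o,d=rays(c,np.c_[u.ravel(),v.ravel()])
    return (o+d*c['range_z'].ravel()[:,None]).reshape(H,W,3)
def mask(c,col):
    h=cv2.cvtColor(c['color'],cv2.COLOR_BGR2HSV).astype(int); H,S,V=h[...,0],h[...,1],h[...,2]
    k={'red':(H<8)|(H>172),'green':(H>40)&(H<85),'blue':(H>95)&(H<130)}[col]
    return (k&(S>110)&(V>50)).astype(np.uint8)
E
python3 - <<'E'
from h import *
print(get_obs(),grip_point_offset)
for n in('top','side'):
    c=camera(n); cv2.imwrite(f'pics/{n}0.png',c['color']); P=cloud(c)
    print(n,np.round(c['T'],3).tolist(),c['fx'],c['k1'])
    for col in('red','green','blue'):
        N,L,S,C=cv2.connectedComponentsWithStats(mask(c,col))
        for i in range(1,N):
            if S[i,4]>15:
                q=P[(L==i)&(c['range_z']>0)]; print(col,S[i],C[i].round(1),np.median(q,0).round(3),q.min(0).round(3),q.max(0).round(3))
a=cv2.imread('pics/top0.png');b=cv2.imread('pics/side0.png')
E
```

```text
{'time': 0.0, 'q': array([-6.43996706e+01,  5.01147110e+00,  1.00328372e+01,  9.50988308e+01,
       -8.91478403e-04,  8.99998926e+01]), 'qd': array([-0.10450677,  0.00841526,  0.02488091,  0.00083515, -0.01587704,
       -0.02529003]), 'joint_efforts': array([-1.45513523e-04, -5.20381308e+01,  4.64808047e+01,  1.61599758e-02,
       -2.91607898e-05,  1.10323919e-05]), 'ee_pos': array([ 0.2375452 , -0.49579802,  0.23056502]), 'tcp_rot': array([-9.00774646e+01, -8.91332315e-04, -1.54399562e+02]), 'wrist_force': array([-0.38155914, -0.11954559,  0.13911443]), 'torque': array([-0.00128023,  0.02006415, -0.02453703]), 'opening': 0.08528915541352788} 0.0187
top [[0.191, -0.958, 0.213, 0.355], [-0.982, -0.185, 0.046, -0.036], [-0.004, -0.218, -0.976, 0.796], [0.0, 0.0, 0.0, 1.0]] 368.3916643915201 -0.10606958428704444
red [363 141  16  34 325] [368.9 157.5] [ 0.635 -0.21   0.058] [ 0.612 -0.242  0.001] [ 0.712 -0.201  0.107]
red [325 203  30  19 166] [339.8 211.9] [ 0.513 -0.163  0.094] [ 0.5   -0.192  0.037] [ 0.53  -0.132  0.098]
green [193 143   9  12  55] [196.8 148.5] [0.601 0.151 0.0
[... 900 characters left out ...]
 0.146 0.041] [0.597 0.142 0.012] [0.622 0.194 0.062]
green [322 315  10  15  84] [326.2 321.4] [ 0.567 -0.308  0.05 ] [ 0.563 -0.312  0.011] [ 0.576 -0.285  0.063]
blue [  75    0   60   42 1632] [103.1  14.8] [-0.061  1.41  -0.075] [-0.262  1.389 -0.216] [0.069 1.739 0.014]
blue [  0  73  15  63 494] [  4.7 102.7] [-0.758  1.418 -0.498] [-0.836  0.011 -0.652] [0.09  1.57  0.386]
blue [283 110  26  20 212] [294.  121.5] [0.63  0.237 0.06 ] [ 0.606  0.228 -0.002] [0.703 0.32  0.106]
blue [237 112  10  20  65] [242.2 121.8] [0.491 0.236 0.093] [0.482 0.219 0.002] [0.502 0.399 0.096]
blue [ 414  271   98  113 8106] [469.9 327.1] [ 0.857 -0.359  0.006] [ 0.777 -0.48  -0.743] [1.548 0.043 0.039]
```

View pics/top0.png

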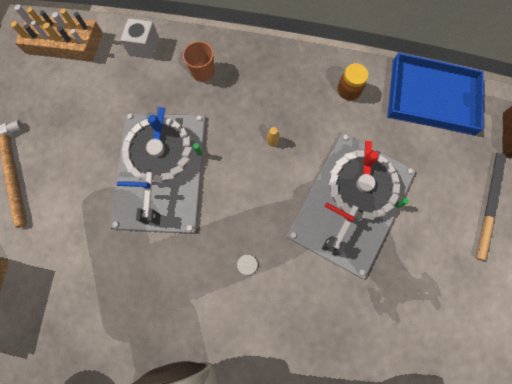

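View pics/side0.png

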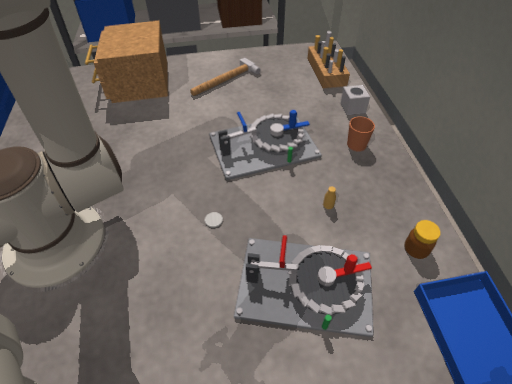

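The red winch is at the right in the top view: hub at (367,183), handle (374,157), green pin (403,203), pawl bar (340,212). The blue winch is well away, with its hub at (155,148). Next I'll fit the red winch's pose.

```bash
cat >> h.py <<'E'
def deltas(x,y,z,jaw):
    """TCP target, jaw = world angle of jaw axis -> shift in tool axes and turn"""
    o=get_obs(); R=cv2.Rodrigues(np.zeros(3))[0]
    from scipy.spatial.transform import Rotation as Ro
    R=Ro.from_euler('xyz',o['tcp_rot'],degrees=True).as_matrix()
    d=R.T@(np.array([x,y,z])-o['ee_pos']); j=np.degrees(np.arctan2(R[1,2],R[0,2]))
    return d.round(4), round(-((jaw-j+180)%360-180),1)
E
python3 - <<'E'
from h import *
for n in('top','side'):
    c=camera(n); P=cloud(c); print(n)
    m=mask(c,'red'); N,L,S,C=cv2.connectedComponentsWithStats(m)
    for i in range(1,N):
        if S[i,4]<100: continue
        v,u=np.where(L==i); uv=np.c_[u,v].astype(np.float32)
        X,Y,Z=S[i,:2][0],S[i,1],0
        cen=on_z(c,[C[i]],.087)[0]
        if (n,i) and abs(cen[0]-.51)<.03:
            q=on_z(c,uv,.087)[:,:2].astype(np.float32); vx,vy,x0,y0=cv2.fitLine(q,cv2.DIST_L2,0,.01,.01).ravel()
            t=(q-[x0,y0])@[vx,vy]; print('bar',cen,np.degrees(np.arctan2(vy,vx)),t.min(),t.max(),x0,y0)
        else:
            # handle top: points with depth z>0.1
            k=(L==i)&(P[...,2]>.098)&(P[...,2]<.112); vv,uu=np.where(k)
            print('handle top',k.sum(),on_z(c,[[uu.mean(),vv.mean()]],.105)[0])
    m=mask(c,'green'); N,L,S,C=cv2.connectedComponentsWithStats(m)
    for i in range(1,N):
        if S[i,4]>40:
            k=(L==i)&(P[...,2]>.05); vv,uu=np.where(k); print('pin',on_z(c,[C[i]],.045)[0],on_z(c,[[uu.mean(),vv.mean()]],.06)[0])
    # hub
    hs=cv2.cvtColor(c['color'],cv2.COLOR_BGR2HSV)
    near=(np.hypot(P[...,0]-.591,P[...,1]+.215)<.03)&(hs[...,1]<60)&(hs[...,2]>120)&(P[...,2]>.04)&(P[...,2]<.09)
    q=P[near]; vv,uu=np.where(near); print('hub',len(q),np.median(q,0),on_z(c,[[uu.mean(),vv.mean()]],np.median(q[:,2]))[0])
E
```

```text
top
handle top 76 [ 0.63594601 -0.21062164  0.105     ]
bar [ 0.51366615 -0.16383776  0.087     ] 70.851845 -0.030167315 0.03269714 0.5136793 -0.16382062
pin [0.60256599 0.1524905  0.045     ] [0.60223593 0.15150187 0.06      ]
pin [ 0.56821663 -0.29937854  0.045     ] [ 0.56858816 -0.29954038  0.06      ]
hub 245 [ 0.59272116 -0.21381971  0.05863345] [ 0.59284754 -0.2136349   0.05863345]
side
bar [ 0.5117836  -0.16759441  0.087     ] 73.17899 -0.035982538 0.039014876 0.51189977 -0.16722041
handle top 87 [ 0.63494482 -0.21830964  0.105     ]
pin [0.60102803 0.14330754 0.045     ] [0.60079724 0.14459092 0.06      ]
pin [ 0.56726842 -0.30635787  0.045     ] [ 0.56761016 -0.30681573  0.06      ]
hub 236 [ 0.59220738 -0.21767056  0.0591091 ] [ 0.59205178 -0.21787474  0.0591091 ]
```

```bash
python3 -c "
from h import *
print(deltas(.516,-.155,.18,-17))"
```

```text
(array([-0.3984,  0.051 , -0.1871]), np.float64(-47.4))
```

Request:
{"fn": "move_arm", "kwargs": {"deltas": [[[-0.04, 0.0, -0.019, -8], [-0.08, 0.0, -0.037, -16], [-0.12, 0.0, -0.056, -24], [-0.16, 0.0, -0.075, -32], [-0.2, 0.0, -0.094, -40]]], "claw": 0.045, "newtons": 20}}

```text
time: 0.7
ee_pos: [0.3781, -0.3233, 0.2312]
tcp_rot: [-90.0, 0.0, -114.1]
wrist_force: [0.5, -1.2, 0.7]
opening: 0.0448
```

```bash
python3 -c "
from h import *
print(get_obs()['ee_pos'],deltas(.516,-.155,.18,-17))"
```

```text
[ 0.37812205 -0.32330196  0.23122193] (array([-0.2099,  0.0512,  0.0572]), np.float64(-7.1))
```

Request:
{"fn": "move_arm", "kwargs": {"deltas": [[[-0.045, 0.01, 0.012, -2], [-0.09, 0.02, 0.024, -4], [-0.135, 0.03, 0.036, -6], [-0.18, 0.04, 0.048, -7], [-0.21, 0.051, 0.057, -7]]]}}

```text
time: 1.2
ee_pos: [0.5174, -0.1546, 0.1798]
tcp_rot: [-90.0, 0.0, -107.3]
wrist_force: [0.2, -0.5, 0.4]
opening: 0.0452
```

Run:
```python
from h import *
c=camera('wrist'); cv2.imwrite('pics/w1.png',c['color']); P=cloud(c); o=get_obs(); print(o['ee_pos'],o['tcp_rot'],o['q'])
m=mask(c,'red'); N,L,S,C=cv2.connectedComponentsWithStats(m)
for i in range(1,N):
    if S[i,4]<100: continue
    k=(L==i)&(c['range_z']>0); q=P[k]; print(S[i],C[i],np.median(q,0),q.min(0),q.max(0))
    v,u=np.where(L==i); q=on_z(c,np.c_[u,v],.087)[:,:2].astype(np.float32); f=cv2.fitLine(q,cv2.DIST_L2,0,.01,.01).ravel(); t=(q-f[2:])@f[:2]
    print(np.degrees(np.arctan2(f[1],f[0])),f[2:]+f[:2]*t.min(),f[2:]+f[:2]*t.max())
```

```text
[ 0.51878789 -0.1523064   0.17736409] [-9.01125279e+01  9.44451279e-02 -1.07207024e+02] [-16.41185128   3.02517406   2.03710216  89.12313465   0.09599751
  90.79498682]
[ 242  168   16   83 1114] [249.25044883 208.76122083] [ 0.51385242 -0.16105805  0.09463422] [ 0.48505971 -0.22798628  0.01160912] [ 0.52705371 -0.13272247  0.09686846]
72.365295 [ 0.5027412  -0.19662721] [ 0.52252156 -0.13440242]
[ 374  179   90   63 2635] [421.8459203  210.21745731] [ 0.63671213 -0.20954398  0.05903751] [ 6.09896371e-01 -2.93391583e-01 -4.88088350e-04] [ 0.7188408  -0.20244827  0.10729502]
-7.1142573 [ 0.6009209  -0.19982214] [ 0.66974473 -0.20841199]
```

View pics/w1.png

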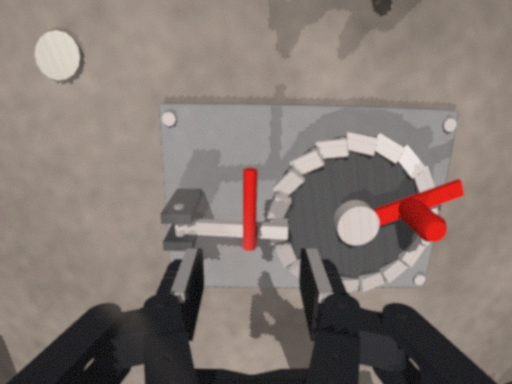

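The close view shows the bar in column 249, rows 168-250. Its free end is near (0.5225, -0.1344) at yaw about -17.5°, which agrees with the estimate. I'll descend and grip.

Request:
{"fn": "move_arm", "kwargs": {"deltas": [[[0, 0.04, 0, 0], [0, 0.08, 0, 0], [0, 0.11, 0, 0], [0, 0.11, 0, 0]]]}}

```text
time: 1.65
ee_pos: [0.5134, -0.1563, 0.0659]
tcp_rot: [-90.4, -0.0, -107.4]
wrist_force: [0.1, -0.6, -0.6]
opening: 0.0452
```

Request:
{"fn": "move_arm", "kwargs": {"deltas": [[[0, 0, 0, 0], [0, 0, 0, 0], [0, 0, 0, 0], [0, 0, 0, 0], [0, 0, 0, 0]]], "claw": 0.0, "newtons": 25}}

```text
time: 2.15
ee_pos: [0.5162, -0.1572, 0.071]
tcp_rot: [-90.0, -0.0, -107.4]
wrist_force: [-1.7, 1.2, -1.4]
opening: 0.0087
```

Run:
```python
from h import *
c=camera('wrist'); cv2.imwrite('pics/w2.png',c['color']); o=get_obs(); print(o['ee_pos'],o['tcp_rot'],o['opening'],o['wrist_force'])
```

```text
[ 0.51623447 -0.15724942  0.0708608 ] [-8.99605727e+01 -3.38328557e-03 -1.07407386e+02] 0.008908622168548052 [-3.53177482  1.07819372 -0.40672663]
```

View pics/w2.png

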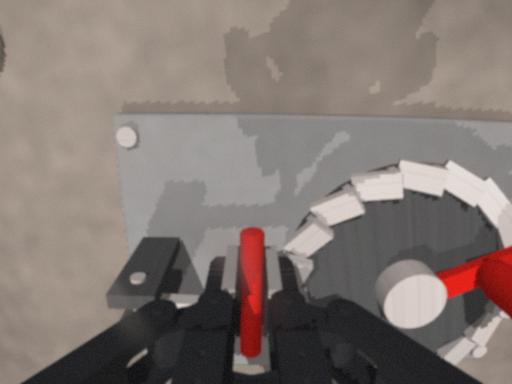

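The bar is between the pads at (252,290), with the opening about 9 mm. I'll follow the hinge arc up.

Request:
{"fn": "move_arm", "kwargs": {"deltas": [[[0, -0.005, -0.0025, 0], [0, -0.01, -0.005, 0], [0, -0.0145, -0.0085, 0], [0, -0.0185, -0.012, 0], [0, -0.0225, -0.016, 0]]]}}

```text
time: 2.7
ee_pos: [0.5015, -0.1525, 0.0939]
tcp_rot: [-89.8, 0.0, -107.4]
wrist_force: [4.9, 0.3, 0.6]
opening: 0.0088
```

Request:
{"fn": "move_arm", "kwargs": {"deltas": [[[0, -0.0035, -0.0045, 0], [0, -0.007, -0.009, 0], [0, -0.0095, -0.0137, 0], [0, -0.0115, -0.0185, 0], [0, -0.0137, -0.024, 0]]]}}

```text
time: 3.2
ee_pos: [0.4798, -0.1454, 0.1091]
tcp_rot: [-89.6, 0.0, -107.4]
wrist_force: [7.2, -0.4, 7.0]
opening: 0.0088
```

Request:
{"fn": "move_arm", "kwargs": {"deltas": [[[0, -0.0012, -0.005, 0], [0, -0.0023, -0.01, 0], [0, -0.0027, -0.0145, 0], [0, -0.0028, -0.0185, 0], [0, -0.0028, -0.0185, 0]]]}}

```text
time: 3.7
ee_pos: [0.4605, -0.1392, 0.1108]
tcp_rot: [-89.9, 0.1, -107.4]
wrist_force: [2.4, 3.4, 7.5]
opening: 0.0091
```

Run:
```python
from h import *
c=camera('side'); cv2.imwrite('pics/s3.png',cv2.resize(c['color'][200:360,200:420],None,fx=3,fy=3)); o=get_obs(); print(o['ee_pos'],o['tcp_rot'],o['opening'],o['wrist_force'])
```

```text
[ 0.46065945 -0.13923942  0.11084458] [-8.98545898e+01  6.26111338e-02 -1.07378445e+02] 0.0085530628830475 [3.0924159  3.45397685 8.19074322]
```

View pics/s3.png

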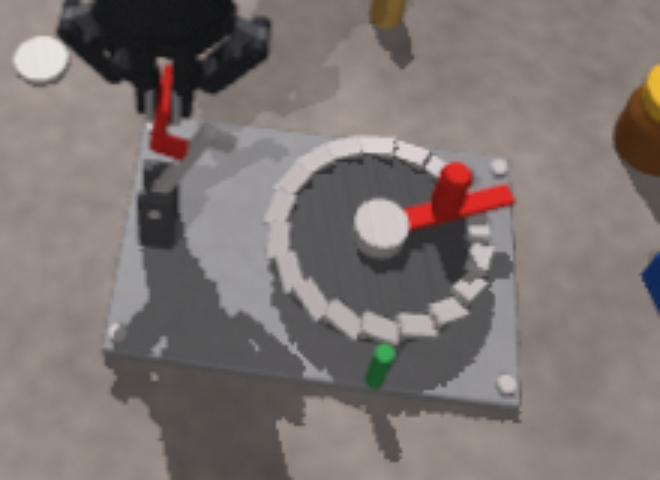

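The pawl is up and away from the teeth. By position it is at about 1.18 rad. I'll release and rise.

Request:
{"fn": "move_arm", "kwargs": {"deltas": [[[0, 0, 0, 0], [0, 0, 0, 0], [0, 0, 0, 0], [0, 0, 0, 0]]], "claw": 0.045}}

```text
time: 4.15
ee_pos: [0.4599, -0.1396, 0.109]
tcp_rot: [-90.0, -0.0, -107.4]
wrist_force: [-0.5, 0.4, -0.2]
opening: 0.0447
```

Request:
{"fn": "move_arm", "kwargs": {"deltas": [[[0, -0.03, 0, 0], [0, -0.07, 0, 0], [0, -0.07, 0, 0]]]}}

```text
time: 4.45
ee_pos: [0.4618, -0.1401, 0.1841]
tcp_rot: [-89.6, -0.0, -107.4]
wrist_force: [0.0, 0.3, 0.6]
opening: 0.045
```

Run:
```python
from h import *
c=camera('side'); cv2.imwrite('pics/s4.png',cv2.resize(c['color'][200:360,200:420],None,fx=3,fy=3)); o=get_obs(); print(o['ee_pos'],o['opening'],o['wrist_force'])
P=cloud(c);k=(mask(c,'red')>0)&(P[...,2]>.1)&(P[...,2]<.14)&(P[...,0]<.52);print(k.sum(),np.median(P[k],0))
print(deltas(.635,-.214,.15,-17))
```

```text
[ 0.4612603  -0.13997859  0.18155376] 0.04478757582032385 [-0.03184786  0.45595975 -0.48102346]
182 [ 0.45857729 -0.16390132  0.13056713]
(array([0.0187, 0.0323, 0.1878]), np.float64(-0.4))
```

View pics/s4.png

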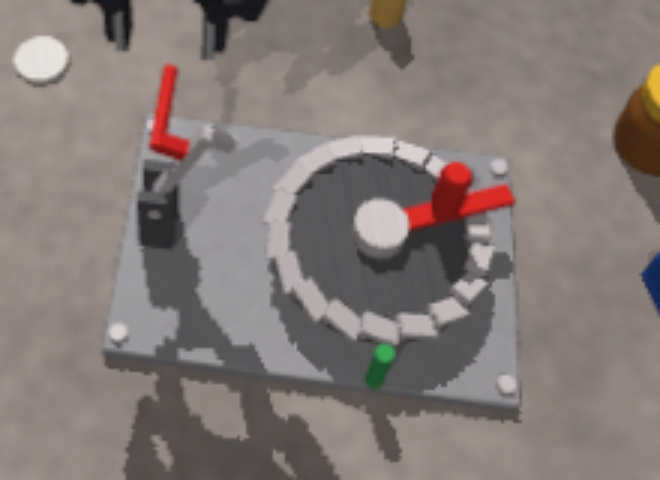

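The pawl stays up, with the bar at z≈0.13. On to the handle.

Request:
{"fn": "move_arm", "kwargs": {"deltas": [[[0.0047, 0, 0.047, 0], [0.0095, 0, 0.095, 0], [0.014, 0, 0.143, 0], [0.019, 0, 0.189, 0], [0.019, 0, 0.189, 0]]], "claw": 0.06}}

```text
time: 5.0
ee_pos: [0.638, -0.2159, 0.1717]
tcp_rot: [-90.4, -0.0, -107.4]
wrist_force: [-0.8, 0.7, -1.7]
opening: 0.06
```

Request:
{"fn": "move_arm", "kwargs": {"deltas": [[[0, 0.04, 0, 0], [0, 0.08, 0, 0], [0, 0.111, 0, 0], [0, 0.111, 0, 0]]]}}

```text
time: 5.4
ee_pos: [0.6315, -0.2131, 0.0621]
tcp_rot: [-90.5, 0.0, -107.4]
wrist_force: [-1.0, -0.0, -0.3]
opening: 0.0599
```

Request:
{"fn": "move_arm", "kwargs": {"deltas": [[[0, 0, 0, 0], [0, 0, 0, 0], [0, 0, 0, 0], [0, 0, 0, 0], [0, 0, 0, 0]]], "claw": 0.0, "newtons": 20}}

```text
time: 5.9
ee_pos: [0.6371, -0.2147, 0.0711]
tcp_rot: [-89.6, 0.0, -107.4]
wrist_force: [7.3, -0.9, 1.1]
opening: 0.0201
```

Run:
```python
from h import *
c=camera('wrist'); cv2.imwrite('pics/w5.png',c['color']); o=get_obs(); print(o['ee_pos'],o['tcp_rot'],o['opening'],o['wrist_force'],o['q'])
```

```text
[ 0.63712742 -0.21475507  0.07112177] [-8.96498130e+01  1.51195781e-02 -1.07383368e+02] 0.020461779255512933 [ 6.27722204 -1.97485946  0.79432603] [-1.86369545e+01  2.12402593e+01  1.16155198e+01  8.00254881e+01
  2.27768317e-02  8.87465296e+01]
```

View pics/w5.png

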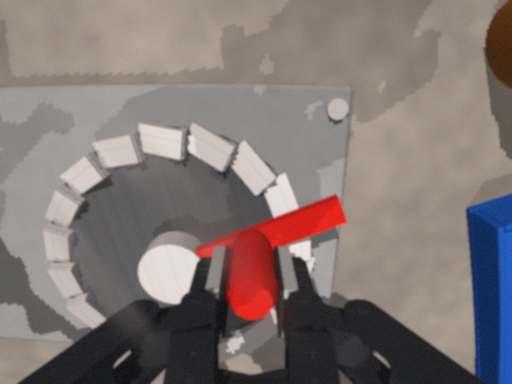

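The handle is held at (251,270), with the opening about 20 mm. Next I'll work out the arc rows.

Run:
```python
import numpy as np
r=45;t0=19.5
for k in range(4):
    a=17.5*k; yaw=np.radians(-90-a)   # in winch frame
    X=np.array([np.cos(yaw),np.sin(yaw)]);Z=np.array([-np.sin(yaw),np.cos(yaw)])
    f=lambda t:r*np.array([np.cos(np.radians(t)),np.sin(np.radians(t))])
    s=t0-25*k
    print([[round(float(X@(f(s-5*i)-f(s)))/1000,4),0,round(float(Z@(f(s-5*i)-f(s)))/1000,4),3.5*i] for i in range(1,6)])
```

```text
[[0.0038, 0, 0.0011, 3.5], [0.0076, 0, 0.002, 7.0], [0.0115, 0, 0.0024, 10.5], [0.0154, 0, 0.0026, 14.0], [0.0193, 0, 0.0024, 17.5]]
[[0.0039, 0, 0.0006, 3.5], [0.0078, 0, 0.001, 7.0], [0.0117, 0, 0.0009, 10.5], [0.0156, 0, 0.0005, 14.0], [0.0195, 0, -0.0002, 17.5]]
[[0.0039, 0, 0.0001, 3.5], [0.0078, 0, -0.0001, 7.0], [0.0117, 0, -0.0006, 10.5], [0.0156, 0, -0.0015, 14.0], [0.0193, 0, -0.0027, 17.5]]
[[0.0039, 0, -0.0004, 3.5], [0.0078, 0, -0.0011, 7.0], [0.0116, 0, -0.0021, 10.5], [0.0152, 0, -0.0035, 14.0], [0.0188, 0, -0.0052, 17.5]]
```

Request:
{"fn": "move_arm", "kwargs": {"deltas": [[[0.0038, 0, 0.001, 3.5], [0.0076, 0, 0.002, 7], [0.0115, 0, 0.0024, 10.5], [0.0154, 0, 0.0026, 14], [0.0193, 0, 0.0024, 17.5]]]}}

```text
time: 6.45
ee_pos: [0.6339, -0.233, 0.0711]
tcp_rot: [-89.7, 0.2, -125.0]
wrist_force: [6.5, 3.5, 0.6]
opening: 0.0207
```

Request:
{"fn": "move_arm", "kwargs": {"deltas": [[[0.004, 0, 0.0006, 3.5], [0.008, 0, 0.001, 7], [0.0117, 0, 0.001, 10.5], [0.0156, 0, 0.0005, 14], [0.0195, 0, 0, 17.5]]]}}

```text
time: 6.95
ee_pos: [0.6227, -0.2494, 0.0711]
tcp_rot: [-89.8, 0.3, -142.5]
wrist_force: [6.9, 3.5, 2.1]
opening: 0.0204
```

Request:
{"fn": "move_arm", "kwargs": {"deltas": [[[0.004, 0, 0, 3.5], [0.008, 0, 0, 7], [0.0117, 0, -0.0006, 10.5], [0.0156, 0, -0.0015, 14], [0.0193, 0, -0.0027, 17.5]]]}}

```text
time: 7.45
ee_pos: [0.6056, -0.2595, 0.0711]
tcp_rot: [-89.8, 0.3, -160.0]
wrist_force: [6.1, 1.0, 0.6]
opening: 0.0204
```

Run:
```python
from h import *
c=camera('side'); cv2.imwrite('pics/s6.png',cv2.resize(c['color'][200:360,200:420],None,fx=3,fy=3)); o=get_obs(); print(o['ee_pos'],o['tcp_rot'],o['opening'],o['wrist_force'],o['q'][5])
```

```text
[ 0.6050257  -0.25973612  0.07108522] [ -89.80560872    0.27244701 -160.26719185] 0.020528167030102296 [5.48299221 0.10196171 0.37024306] 137.01519350135857
```

View pics/s6.png

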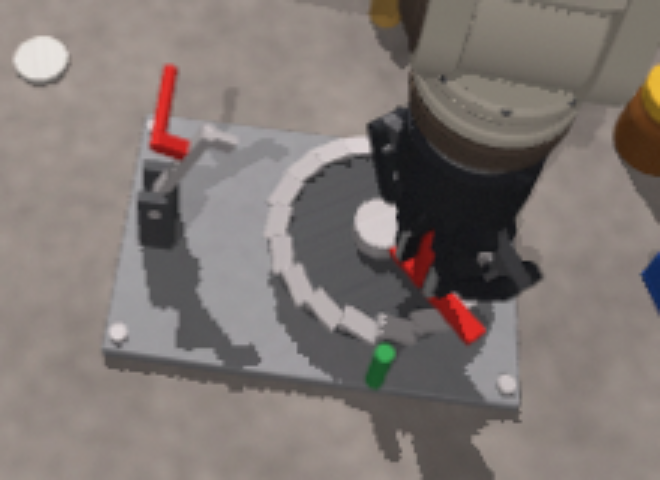

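The crank is turning with the pawl up, and the remaining arc to the pin is about 25°.

Request:
{"fn": "move_arm", "kwargs": {"deltas": [[[0.004, 0, -0.0004, 3.5], [0.0078, 0, -0.001, 7], [0.0116, 0, -0.002, 10.5], [0.0152, 0, -0.0035, 14], [0.0188, 0, -0.005, 17.5]]]}}

```text
time: 8.0
ee_pos: [0.586, -0.2616, 0.071]
tcp_rot: [-89.9, 0.3, -177.5]
wrist_force: [6.2, -0.1, 1.3]
opening: 0.021
```

Run:
```python
from h import *
c=camera('side'); cv2.imwrite('pics/s7.png',cv2.resize(c['color'][200:360,200:420],None,fx=3,fy=3)); o=get_obs(); print(o['ee_pos'],o['tcp_rot'],o['opening'],o['wrist_force'],o['q'][5])
d=o['ee_pos'][:2]-[.592,-.2155]; print('winch angle',np.degrees(np.arctan2(d[1],d[0]))+17.4)
```

```text
[ 0.58545656 -0.26155297  0.07106925] [ -89.87015557    0.29470391 -177.74037605] 0.02032542160256252 [ 3.16089751 -1.73941565  2.49204056] 153.66163155080474
winch angle -80.68675231942032
```

View pics/s7.png

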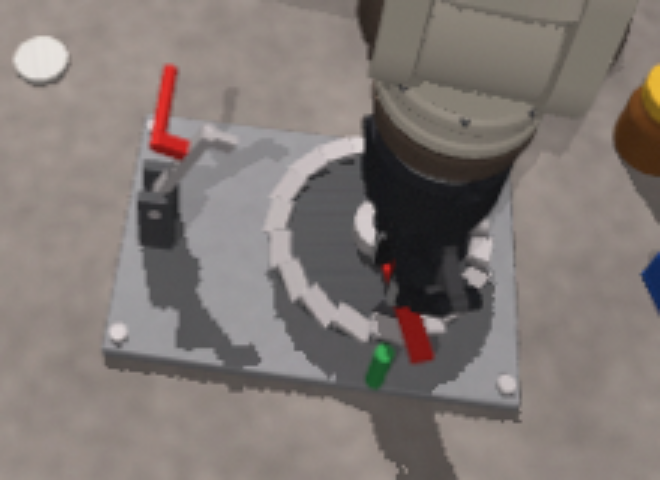

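There is still a gap of roughly 5° between the arm tip at (408,350) and the pin at (385,355). I'll nudge on gently while watching the force.

Request:
{"fn": "move_arm", "kwargs": {"deltas": [[[0.0015, 0, -0.0002, 1.5], [0.003, 0, -0.0005, 3], [0.004, 0, -0.0008, 4], [0.004, 0, -0.0008, 4]]]}}

```text
time: 8.45
ee_pos: [0.5819, -0.2609, 0.071]
tcp_rot: [-89.9, 0.3, 178.6]
wrist_force: [4.8, -2.3, 4.4]
opening: 0.0204
```

Request:
{"fn": "move_arm", "kwargs": {"deltas": [[[0.001, 0, -0.0002, 0], [0.002, 0, -0.0004, 0], [0.002, 0, -0.0004, 0]]]}}

```text
time: 8.75
ee_pos: [0.5799, -0.2607, 0.071]
tcp_rot: [-89.9, 0.3, 178.7]
wrist_force: [5.1, -2.3, 3.2]
opening: 0.0205
```

Run:
```python
from h import *
c=camera('side'); cv2.imwrite('pics/s8.png',cv2.resize(c['color'][260:350,280:400],None,fx=5,fy=5)); o=get_obs(); print(o['ee_pos'],o['tcp_rot'],o['opening'],o['wrist_force'],o['q'][5])
```

```text
[ 0.57986    -0.26071546  0.07104793] [-89.85985825   0.30157841 178.67407878] 0.020221277124269604 [ 4.99740084 -2.57942081  3.69720802] 157.12203838065687
```

View pics/s8.png

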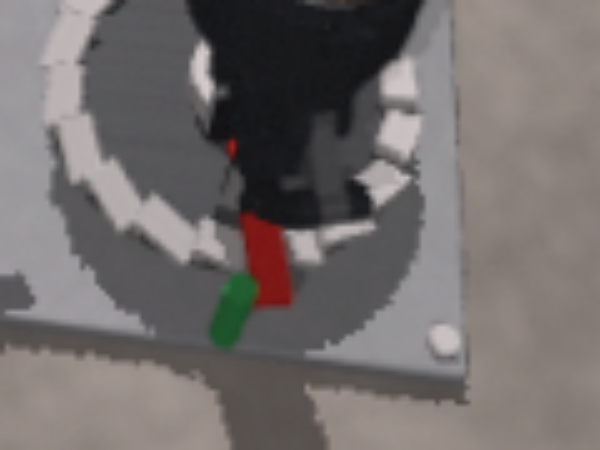

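Nearly touching now. A little more.

Request:
{"fn": "move_arm", "kwargs": {"deltas": [[[0.001, 0, -0.0003, 0], [0.002, 0, -0.0006, 0], [0.002, 0, -0.0006, 0]]]}}

```text
time: 9.1
ee_pos: [0.5791, -0.2607, 0.0711]
tcp_rot: [-89.8, 0.4, 178.7]
wrist_force: [12.6, -7.2, -0.2]
opening: 0.0203
```

Request:
{"fn": "move_arm", "kwargs": {"deltas": [[[0.001, 0, -0.0003, 0], [0.001, 0, -0.0003, 0], [0.001, 0, -0.0003, 0]]]}}

```text
time: 9.4
ee_pos: [0.579, -0.2606, 0.0711]
tcp_rot: [-89.8, 0.5, 178.7]
wrist_force: [16.7, -8.4, -1.6]
opening: 0.0209
```

The force rises while the position holds, so the arm is on the stop. I'll relieve, open and rise.

Request:
{"fn": "move_arm", "kwargs": {"deltas": [[[-0.0023, 0, 0.0006, 0], [-0.0023, 0, 0.0006, 0]]]}}

```text
time: 9.6
ee_pos: [0.5791, -0.2607, 0.071]
tcp_rot: [-89.8, 0.3, 178.7]
wrist_force: [4.2, -4.6, 4.1]
opening: 0.0205
```

Request:
{"fn": "move_arm", "kwargs": {"deltas": [[[0, 0, 0, 0], [0, 0, 0, 0], [0, 0, 0, 0], [0, 0, 0, 0]]], "claw": 0.045}}

```text
time: 10.0
ee_pos: [0.5771, -0.2593, 0.0682]
tcp_rot: [-90.0, -0.0, 178.6]
wrist_force: [-0.3, 0.6, 1.0]
opening: 0.0448
```

Request:
{"fn": "move_arm", "kwargs": {"deltas": [[[0, -0.03, 0, 0], [0, -0.07, 0, 0], [0, -0.11, 0, 0], [0, -0.15, 0, 0], [0, -0.15, 0, 0]]]}}

```text
time: 10.5
ee_pos: [0.5786, -0.26, 0.2247]
tcp_rot: [-89.8, 0.4, 178.6]
wrist_force: [-0.7, -0.7, 0.7]
opening: 0.0446
```

Request:
{"fn": "move_arm", "kwargs": {"deltas": [[[-0.02, 0, -0.04, 0], [-0.02, 0, -0.085, 0], [-0.02, 0, -0.13, 0], [-0.02, 0, -0.16, 0], [-0.02, 0, -0.16, 0]]]}}

```text
time: 11.0
ee_pos: [0.6011, -0.0964, 0.2181]
tcp_rot: [-90.0, -0.0, 178.8]
wrist_force: [-0.9, -1.2, 0.3]
opening: 0.0447
```

Run:
```python
from h import *
c=camera('side'); cv2.imwrite('pics/s9.png',cv2.resize(c['color'][200:360,200:420],None,fx=3,fy=3)); o=get_obs(); print(o['ee_pos'],o['wrist_force'],abs(o['qd']).max())
P=cloud(c);m=mask(c,'red')>0
k=m&(P[...,2]>.1)&(P[...,2]<.14)&(P[...,0]<.52);print('bar',k.sum(),np.median(P[k],0))
k=m&(P[...,2]>.098)&(P[...,2]<.112)&(P[...,0]>.55);v,u=np.where(k);h=on_z(c,[[u.mean(),v.mean()]],.105)[0];d=h[:2]-[.592,-.2155]
print('handle',h,np.degrees(np.arctan2(d[1],d[0]))+17.4+80)
```

```text
[ 0.60106513 -0.09813388  0.21801496] [-0.29281286  0.89687971  0.10463001] 2.481327646301481
bar 181 [ 0.45858779 -0.16265797  0.13051106]
handle [ 0.58428945 -0.2652669   0.105     ] -1.4069974590954928
```

View pics/s9.png

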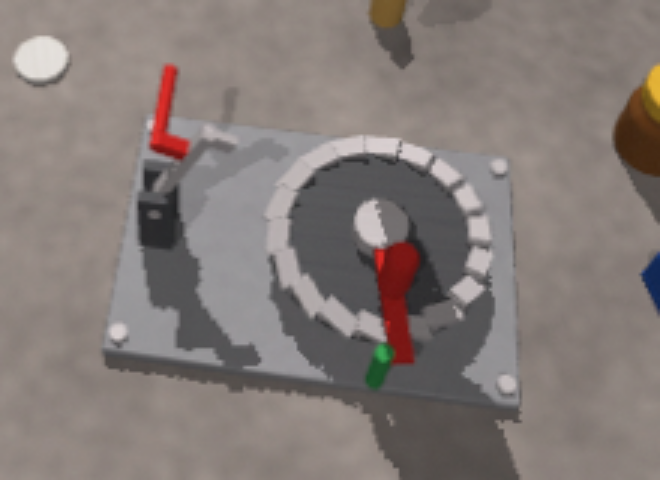

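The crank arm rests at the pin (390,355), the handle reads about 0°, the pawl is still up, and the gripper is clear.

```bash
python3 -c "
from h import *
print(job_done())"
```

```text
the job is handed in; nothing more can be done
None
```

I lifted the red winch's pawl by its bar and it stayed up. I then turned the red handle about 100° clockwise until the crank arm was home against the green stop pin, let go, backed off and handed the job in at about 11 s.

- **Pawl:** the last check showed the red bar at about 0.13 m height, unchanged since I released it, which I estimate as about 1.2 rad.
- **Crank:** the wheel reads about -1° from home in the side view, which is within the measuring error. The wrist force rose to about 17 N as the arm met the pin and it stopped moving, and the final picture shows it at the pin.
- **Robot:** the gripper is more than 0.15 m clear and the wrist force is near zero.
- **Blue winch:** I never went near it, but I took no final picture of it.

One disagreement: the arc I had planned stopped about 5° short of the pin according to the picture, so I nudged on until contact.

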